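# Pull the wide cap off the dryer's control box

### The arm

A 6-joint arm with a two-finger parallel gripper is mounted at the origin on a cart in front of the work surface, level with it; the furniture and walls round the work are solid. World frame = base frame: x ahead of the robot, y to its left, z up, the work surface at z = 0. Lengths are in m, angles in degrees, forces in N, time in s.
With the tool pointing down it reaches from about 0.325 to 0.775 m from the base axis. Payload 5.5 kg.
Tool frame: the origin (TCP) lies at the centre of the arm's flange, where the gripper is bolted on; the fingertips stand 182 mm ahead of it and the grasp point (between the pads) lies 163 mm ahead of it; z points along the fingers, y is the line along which they close (so a half turn about z gives the same grasp; the last joint's range is limited). The gripper opens to 88 mm and grips with 3 to 60 N. Pads are 20 mm wide; open, the fingers measure 115 mm over their backs; the gripper's body (75 mm by 178 mm) begins 61 mm behind the grasp point.
Start: joints at [69.288, 5.22, 70.514, -0, 104.267, -3.249], TCP at [0.18, 0.572, 0.405] pointing down, gripper open.
Joint ranges: [-164.24, 164.24], [-49.07, 125.15], [9.68, 141.18], [-86.29, 266.29], [3.28, 154.24], [-151.56, 151.56]. Speed limits (degrees/s): [147.25, 147.25, 172.46, 180, 180, 180].

### API

Orientations are given as [roll, pitch, yaw] about the fixed x, y, z axes, in that order (R = Rz(yaw) Ry(pitch) Rx(roll)).
In Python, from station import r gives the robot as it stands. The module is installed in compiled form; this text tells all that it offers. Calls block until the motion is done:
- r.reach(position, orientation): joint-space move of the TCP to a pose.
- r.servo_line(position, rotation=None, speed=0.15): straight line of the TCP; rotation=None keeps the orientation; speed is the mean speed in m/s.
- r.move_joints(angles): joint-space move.
- r.let_go() and r.grab(squeeze=None): open the fingers fully, or close them until they stop; squeeze is the grip in N (None keeps the last).
- r.wait(seconds).
- r.inverse_kinematics(position, orientation): joint angles nearest the present ones, or None.
- r.sense(): the state.
- r.snapshot(name): name is "side" or "top"; returns a dict with "frame" (384x512x3 uint8, red, green, blue), "fx", "fy", "cx", "cy" (pixels), "R" (3x3) and "t" (3): a world point X has camera coordinates R X + t. Camera axes: x right, y down, z forward; pixel columns grow to the right and rows downward; lengths in m; the calibration is good to about 2 mm. A picture is of the moment at which its call begins. There is no depth.
A pose or a line that the arm cannot do raises r.IKError and nothing moves.
- r.hand_in(): hands the job in; it is judged then, once.
The state is a dict: "clock": time; "joints": joint angles; "joint_vel": joint speeds; "joint_torque": joint torques, N m; "tcp_pos": TCP position; "orientation": TCP orientation; "contact_force": force on the tool from outside, world axes, zero at the start; "torque": the same for the moment, N m; "opening": finger opening in m; "gripper_force": force on a finger pad.
Only numpy, scipy, OpenCV 4.12 (cv2) and the standard library are available. Lean on these libraries where they do the work, as an engineer would, in place of code of your own. Each camera call takes 0.05 s, during which the arm holds its last target. There are 200 camera calls.

### The job

The switch under the wide button cap on the dryer's control box needs servicing. Pick up the puller by its grip, slide its fork under the wide cap and pull straight up until the cap pops off its spindle, then stand the puller upright on the table with the cap still lying on its fork and let go. Do not touch the cap with the fingers, and leave the small cap on.

Things in the scene. Friction and masses are not known exactly. Their poses are not given: they have to be found in the camera images.
- puller: Loose steel puller, 0.22 kg, upright; a C seen from the side, open to its +x. Origin: underside, below the grip; z up. Fork z 0-6 mm: 2 tines along x, each 12 wide, 34 apart, 58 over all, tips x +34, gap closed behind x -26. Spine x -52 to -44. Top arm z 48-58. On it the wooden grip, 22 x 22, z 58-105, sides along x and y: take it from above across either pair. A hooked cap's centre belongs at x = y = 0.
- wide_cap: The cap to pull: round low ribbed black push-on button cap, 60 mm in diameter, 18 high, 60 g, on either spindle of the box. Origin: centre of its underside; x as the box's x. Under it 24 mm are free down to the box (box top z 50, cap underside z 74), round the spindle. Spring detents hold it: it comes off with a straight upward pull of about 5 to 15 N, and is free of the spindle 15 mm up.
- small_cap: The cap that stays on: the same kind of black cap but only 40 mm in diameter, 18 mm high, at the same height on the box's other spindle. Origin: centre of its underside.
- box: Grey control box of the dryer, fixed to the table, 110 mm (x) by 220 mm (y), 50 mm high. Origin: centre of its underside; z up; its -x long side faces the robot, and the fork goes in from that side along +x. Two steel spindles, 18 mm in diameter, stand on its top at x = 0, y = -50 and +50 mm, reaching 38 mm above the top (the upper 14 mm inside the caps).
Things that resemble listed ones, but are neither listed nor needed, are in the scene too. What is meant by the puller is not pink or purple, and is the smaller of those in its own colour.

How it is judged (in metres and radians):
On the way, in this order (a step that is already met when the one before it is completed fails the run):
1. the puller's fork is under the wide cap while the cap still sits on its spindle (horizontal distance between puller and wide_cap below 0.025 m and z of wide_cap in the frame of puller between 0.003 and 0.032 m and distance of wide_cap from where it was at the start of the episode below 0.008 m), for 0.1 s.
2. the wide cap is off its spindle, lifted clear on the fork (height (world z) of wide_cap above 0.094 m and horizontal distance between puller and wide_cap below 0.025 m and z of wide_cap in the frame of puller below 0.014 m and contact force between puller and wide_cap above 0.1 N), for 0.1 s.
At the end, for the whole second after the job is handed in: The puller stands upright (within 10 degrees) and still on the table itself, with the wide cap lying flat and still on its fork within 25 mm of the middle of the fork (below the grip); the small cap is within 10 mm of where it was (height (world z) of puller between -0.008 and 0.008 m and angle between puller's own z axis and vertical below 0.175 rad and horizontal distance between puller and wide_cap below 0.025 m and z of wide_cap in the frame of puller between 0.002 and 0.014 m and angle between wide_cap's own z axis and vertical below 0.2 rad and linear speed of each of puller, wide_cap below 0.02 m/s and distance of small_cap from where it was at the start of the episode below 0.01 m); the robot touches nothing.
It fails at once if the fingers touch the wide cap (contact force between the fingers and wide_cap above 1 N).
It fails at once if the small cap is pulled off or displaced by more than 10 mm (distance of small_cap from where it was at the start of the episode above 0.01 m).
It also fails if it takes over 45 s, if anything falls off the work surface, if the arm or the gripper's body presses on something with over 40 N, if the wrist force passes 120 N, or if a joint passes its speed limit or range.

## Working session

There is one attempt and no reset: what is moved stays moved. The work goes in short steps, each a Python script; the robot and the scene stay as the last script left them, time stands still between calls to the robot, and variables do not carry over. Pictures are saved under pics/ and viewed, at most 10 in all, crops included, and the job is handed in when it is done.

```bash
mkdir -p pics
python3 - <<'E'
from station import r
import cv2,pickle
for n in("top","side"):
    s=r.snapshot(n);pickle.dump(s,open(n+".pkl","wb"));cv2.imwrite(f"pics/{n}0.png",s["frame"][:,:,::-1])
    print(n,s["fx"],s["cx"],s["cy"],s["R"],s["t"])
print(r.sense())
E
```

```text
top 359.62884379214967 254.52562974495316 194.1559833446679 [[ 0.01404595 -0.99988231  0.00617037]
 [-0.99746211 -0.01444219 -0.06971923]
 [ 0.06980014 -0.00517544 -0.99754757]] [-0.2004182   0.49768237  1.07600471]
side 347.2832987404914 255.63598885571423 198.31912541810135 [[-0.99993091  0.00871135  0.00789234]
 [-0.00418977  0.36318791 -0.93170649]
 [-0.01098282 -0.93167519 -0.36312632]] [0.48981243 0.16775199 0.89324392]
{'clock': 0.1, 'joints': array([ 6.92910436e+01,  5.25816630e+00,  7.05754756e+01, -2.88172472e-06,
        1.04266574e+02, -3.24760115e+00]), 'joint_vel': array([-0.00992604, -0.15128773, -0.20715577,  0.04336481, -0.05753675,
        0.00216669]), 'joint_torque': array([ 2.18930552e-03, -4.47857809e+01, -4.07570636e+01,  6.99575152e-02,
        2.83224526e-02, -6.92149911e-05]), 'tcp_pos': array([0.18004565, 0.57239992, 0.40362136]), 'orientation': array([-1.79899945e+02, -5.67454074e-03,  1.62538639e+02]), 'contact_force': array([ 0.09571112, -1.09095447,  0.1916116 ]), 'torque': array([-0.01884216,  0.06236929, -0.02034528]), 'gripper_force': 0.0, 'opening': 0.08781101513277355}
```

View pics/top0.png

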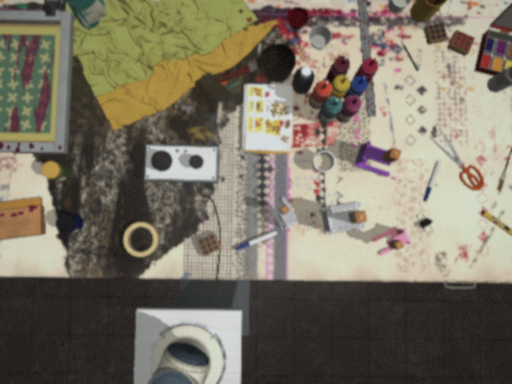

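View pics/side0.png

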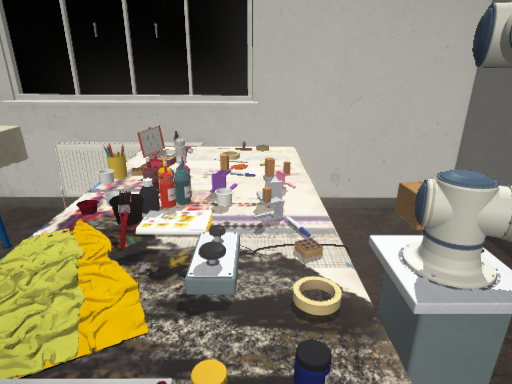

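Top view: the box is at (181,163), with the wide cap at (161,160) and the small cap at (196,161). Four things could be taken for the puller: grey (286,212), larger grey (345,217), purple (375,155) and pink (393,240). By the description it is the smaller grey one at (286,212), which I'll check in a close crop.

Run:
```python
import cv2,numpy as np
a=cv2.imread("pics/top0.png")[185:255,265:385]; b=cv2.imread("pics/side0.png")[145:225,235:325]
c=cv2.imread("pics/top0.png")[135:190,135:225]
f=lambda i,w,h:cv2.resize(i,(w,h),interpolation=cv2.INTER_CUBIC)
o=np.zeros((600,800,3),np.uint8);o[:280,:480]=f(a,480,280);o[290:590,:338]=f(b,338,300);o[290:565,345:795]=f(c,450,275)
cv2.imwrite("pics/crop1.png",o)
```

```text
(no output)
```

View pics/crop1.png

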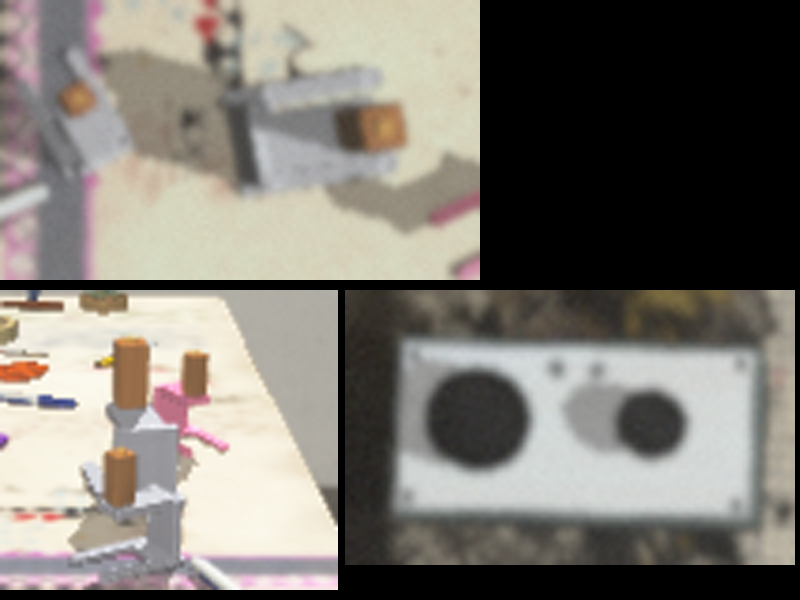

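Crop: the grey thing at (286,212) is clearly smaller than its grey neighbour at (345,217), so it is the right one. Next I need its yaw, so I'll enlarge it and measure positions by masks.

```bash
cat > h.py <<'E'
import numpy as np,cv2,pickle
def ray(s,u,v,z):
    R,t=np.array(s["R"]),np.array(s["t"]);C=-R.T@t
    d=R.T@np.array([(u-s["cx"])/s["fx"],(v-s["cy"])/s["fy"],1]);return C+d*(z-C[2])/d[2]
def proj(s,X):
    c=np.array(s["R"])@X+s["t"];return s["fx"]*c[0]/c[2]+s["cx"],s["fy"]*c[1]/c[2]+s["cy"]
def comps(m,x0,x1,y0,y1):
    k=np.zeros(m.shape,np.uint8);k[y0:y1,x0:x1]=1
    n,l,st,ce=cv2.connectedComponentsWithStats((m*k).astype(np.uint8))
    return [(st[i],ce[i],l==i) for i in range(1,n) if st[i,4]>15]
E
python3 - <<'E'
from h import *
s=pickle.load(open("top.pkl","rb"));f=s["frame"];i=f.astype(int)
hsv=cv2.cvtColor(f,cv2.COLOR_RGB2HSV)
dark=i.max(2)<75
for st,ce,m in comps(dark,147,216,148,180): print("cap",st,ce,ray(s,*ce,.092))
# box outline: bright
for st,ce,m in comps(i.min(2)>120,140,220,140,185):
    if st[4]>300:
        c=max(cv2.findContours(m.astype(np.uint8),0,2)[0],key=len)
        rc=cv2.minAreaRect(c);p=[ray(s,*q,.05)[:2].round(4).tolist() for q in cv2.boxPoints(rc)];print("box",rc,p,ray(s,*rc[0],.05))
br=(hsv[...,0]<20)&(hsv[...,1]>110)
for st,ce,m in comps(br,270,300,195,230): print("grip",st,ce,ray(s,*ce,.1))
sd=pickle.load(open("side.pkl","rb"));hs=cv2.cvtColor(sd["frame"],cv2.COLOR_RGB2HSV)
for st,ce,m in comps((hs[...,0]<20)&(hs[...,1]>110),255,280,180,210): print("sidegrip",st,ce,ray(sd,*ce,.0815))
a=cv2.resize(f[190:235,265:310],(540,540),interpolation=cv2.INTER_CUBIC)
b=cv2.resize(sd["frame"][182:226,250:290],(250,275),interpolation=cv2.INTER_CUBIC)
o=np.zeros((540,800,3),np.uint8);o[:,:540]=a;o[:275,545:795]=b
cv2.imwrite("pics/crop2.png",o[...,::-1])
E
```

```text
cap [152 152  19  18 278] [160.87410072 160.34172662] [0.58803826 0.07531004 0.092     ]
cap [190 156  12  11 108] [195.57407407 161.17592593] [ 0.58712717 -0.02353044  0.092     ]
box ((182.0, 162.5), (35.0, 74.0), 90.0) [[0.6401, 0.1348], [0.6435, -0.0852], [0.5387, -0.0874], [0.5355, 0.1311]] [0.5892882  0.02337791 0.05      ]
grip [281 207   7   6  29] [283.96551724 209.4137931 ] [ 0.45302646 -0.27609367  0.1       ]
sidegrip [263 187   8  15  95] [266.89473684 194.14736842] [ 0.45156618 -0.28477872  0.0815    ]
```

View pics/crop2.png

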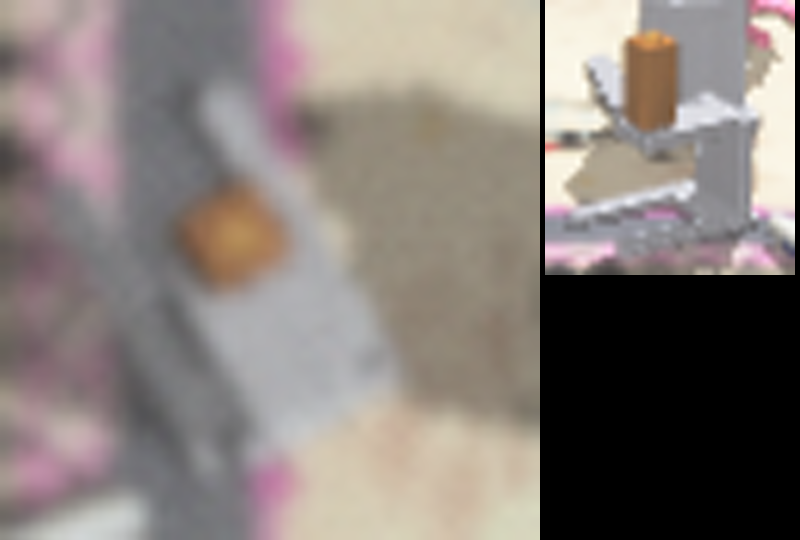

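Crop 2 (12x from (265,190)): the puller opens up and left. The right tine tip is at about (215,90), the left tine runs (190,430)→(60,190), and the grip is at (230,237). Its yaw is about +28°. The wide cap's centre is near (0.589, 0.077). Next I'll grasp it.

Run:
```python
from h import *
from station import r
s=pickle.load(open("top.pkl","rb"));sd=pickle.load(open("side.pkl","rb"))
P=lambda u,v,z:ray(s,u/12+265,v/12+190,z)
for a,b,z in(((190,430),(60,190),.006),((400,385),(300,195),.058)):
    d=P(*b,z)-P(*a,z);print("yaw",np.degrees(np.arctan2(d[1],d[0])))
i=sd["frame"].astype(int)
for st,ce,m in comps(i.max(2)<75,190,240,225,270): print("side cap",st,ce,ray(sd,*ce,.083))
yaw=28.;g=[.452,-.277]
print(r.inverse_kinematics([*g,.248],[180,0,yaw]),r.inverse_kinematics([*g,.248],[180,0,yaw-180]))
r.reach([*g,.35],[180,0,yaw])
r.servo_line([*g,.263],speed=.12)
s=r.snapshot("top");sd=r.snapshot("side")
a=cv2.resize(s["frame"][170:250,235:335],(500,400),interpolation=cv2.INTER_CUBIC)
b=cv2.resize(sd["frame"][150:230,240:300],(300,400),interpolation=cv2.INTER_CUBIC)
cv2.imwrite("pics/pre.png",np.hstack([a,b])[...,::-1]);print(r.sense()["contact_force"],r.sense()["clock"])
```

```text
yaw 29.120380927614416
yaw 28.26924530752212
side cap [210 226  15  10  94] [216.46808511 231.35106383] [ 0.58850439 -0.01433149  0.083     ]
side cap [199 242  27  18 320] [211.24375 250.64375] [0.59099313 0.08165906 0.083     ]
[-3.51785266e+01 -4.05149116e+00  9.57616953e+01 -2.54444375e-14
  8.82897958e+01  2.68214734e+01] None
[ 0.948385   -0.43698704  0.47385989] 4.2
```

View pics/pre.png

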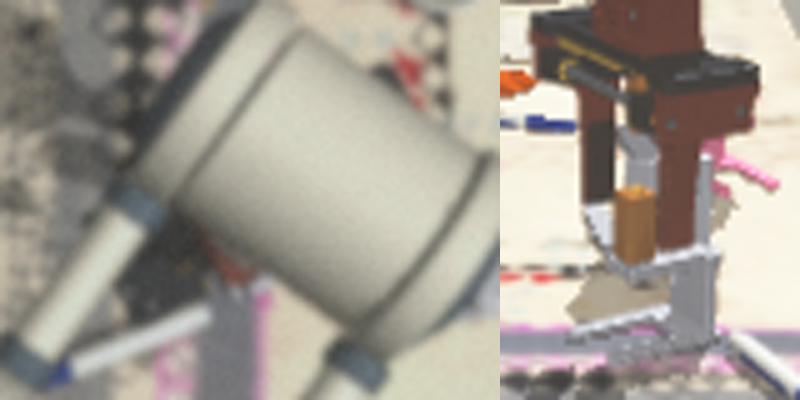

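The open fingers straddle the grip evenly: fingers at (597,150) and (678,200), grip at (635,225) between them. Now I'll lower, grip and lift.

Run:
```python
from h import *
from station import r
r.servo_line([.452,-.277,.249],[180,0,28.5],speed=.08)
r.grab(50);q=r.sense();print(q["opening"],q["gripper_force"],q["contact_force"])
r.servo_line([.452,-.277,.36],speed=.12)
r.reach([.455,.077,.36],[180,0,0])
q=r.sense();print(q["tcp_pos"],q["orientation"],q["opening"],q["contact_force"],q["clock"])
s=r.snapshot("top");sd=r.snapshot("side")
pickle.dump((s,sd),open("held.pkl","wb"))
a=cv2.resize(s["frame"][130:240,120:230],(400,400),interpolation=cv2.INTER_CUBIC)
b=cv2.resize(sd["frame"][150:300,170:320],(400,400),interpolation=cv2.INTER_CUBIC)
cv2.imwrite("pics/held.png",np.hstack([a,b])[...,::-1])
```

```text
0.021820038347698176 49.98602628707886 [ 0.15414513 -0.37223651 -0.20861299]
[0.45517097 0.07648003 0.35973988] [ 1.79972530e+02  1.67544642e-02 -1.20136361e-02] 0.021606552615617548 [-0.42545167  0.08420377 -1.59536001] 7.9583
```

View pics/held.png

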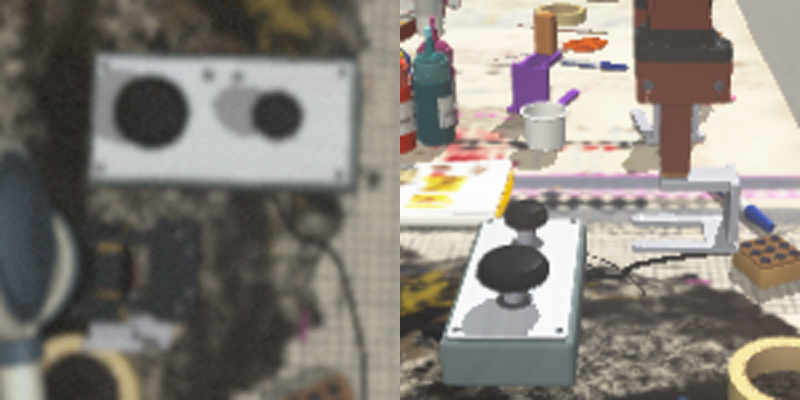

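The puller is held level, fork open to +x. The near tine tip is at about (257,242) in the side image. I'll check where its origin sits relative to the tool, then go in.

Run:
```python
from h import *
from station import r
s,sd=pickle.load(open("held.pkl","rb"))
f=sd["frame"].astype(int)
print("near tip",ray(sd,257.4,242.0,.114)," spine back",ray(sd,170+340*.375,150+248*.375,.111))
print("expect",proj(sd,np.array([.489,.1065,.114])),proj(sd,np.array([.489,.0478,.114])),"spine",proj(sd,np.array([.403,.106,.111])))
```

```text
near tip [0.48776084 0.09779218 0.114     ]  spine back [0.4000805 0.0962948 0.111    ]
expect (np.float64(256.87858096749244), np.float64(243.94241703974126)) (np.float64(256.57239701772374), np.float64(231.59878757700486)) spine (np.float64(296.6936251051985), np.float64(245.16778118019218))
```

Run:
```python
from h import *
from station import r
r.servo_line([.455,.0775,.310],speed=.1)
r.servo_line([.591,.0775,.310],speed=.07)
r.wait(.15);q=r.sense();print(q["tcp_pos"],q["contact_force"],q["clock"])
sd=r.snapshot("side")
cv2.imwrite("pics/in.png",cv2.resize(sd["frame"][190:290,160:290],(780,600),interpolation=cv2.INTER_CUBIC)[...,::-1])
```

```text
[0.59086081 0.07750137 0.3101168 ] [ 0.64831445 -0.34631686 -1.6122603 ] 10.95
```

View pics/in.png

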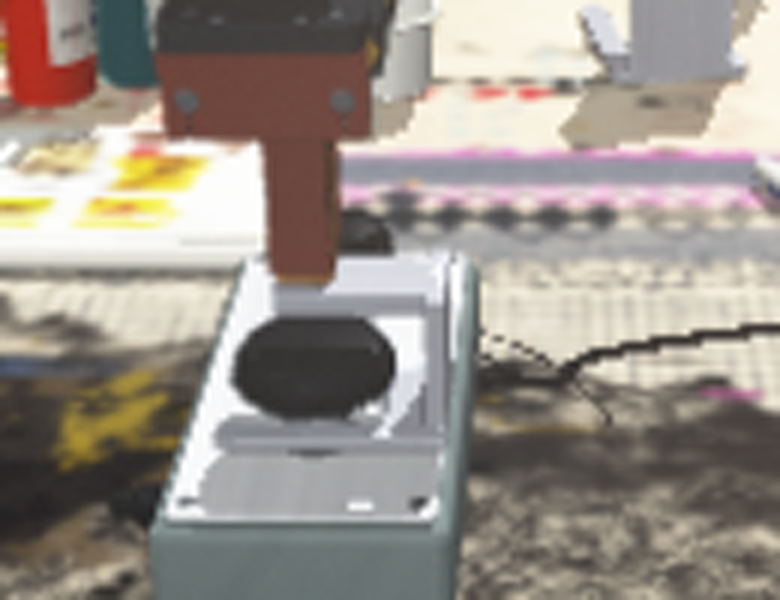

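The fork is under the cap (cap at (315,365), near tine at (330,435)) with no contact force. Pulling up.

Run:
```python
from h import *
from station import r
for z in (.318,.324,.330,.336,.345,.37):
    r.servo_line([.591,.0775,z],speed=.03);q=r.sense();print(z,q["tcp_pos"][2],q["contact_force"].round(2),round(q["opening"],4))
r.wait(.2);print(r.sense()["contact_force"],r.sense()["clock"])
sd=r.snapshot("side")
cv2.imwrite("pics/up.png",cv2.resize(sd["frame"][170:290,160:290],(650,600),interpolation=cv2.INTER_CUBIC)[...,::-1])
```

```text
0.318 0.3181866957382756 [ 0.36 -0.39 -2.88] 0.0218
0.324 0.3230523254136422 [ -0.52   0.23 -10.71] 0.0218
0.33 0.3326432312575972 [-0.22  0.1  -2.09] 0.022
0.336 0.33660412047645727 [-0.49 -0.67 -2.18] 0.0219
0.345 0.34531874225286296 [ 0.63  0.63 -2.4 ] 0.0218
0.37 0.3697149155248863 [ 0.58 -0.2  -2.69] 0.0216
[-1.3259604  -0.73423631 -2.40719743] 14.1
```

View pics/up.png

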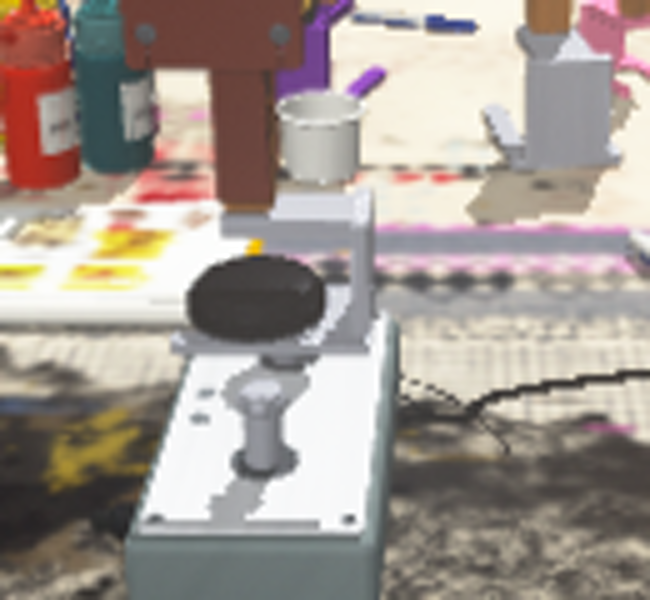

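The cap (255,300) lies flat on the fork, and the bare spindle is at (265,430). Next I'll retract gently and set the puller down in front of the box.

Run:
```python
from h import *
from station import r
r.servo_line([.435,.06,.37],speed=.07)
r.servo_line([.435,.06,.258],speed=.06)
r.wait(.2);f0=r.sense()["contact_force"][2]
z=.258
while z>.244:
    z-=.001;r.servo_line([.435,.06,z],speed=.02);r.wait(.1);f=r.sense()["contact_force"][2]
    if f-f0>3: break
print(z,f0,f)
r.let_go();r.wait(.2);r.servo_line([.435,.06,.40],speed=.1);r.wait(.3)
q=r.sense();print(q["contact_force"],q["clock"])
sd=r.snapshot("side")
cv2.imwrite("pics/end.png",cv2.resize(sd["frame"][190:310,190:320],(650,600),interpolation=cv2.INTER_CUBIC)[...,::-1])
```

```text
0.248 -2.0236258652535764 5.100098495332704
[-0.19097744  0.78573597 -0.26892664] 25.5333
```

View pics/end.png

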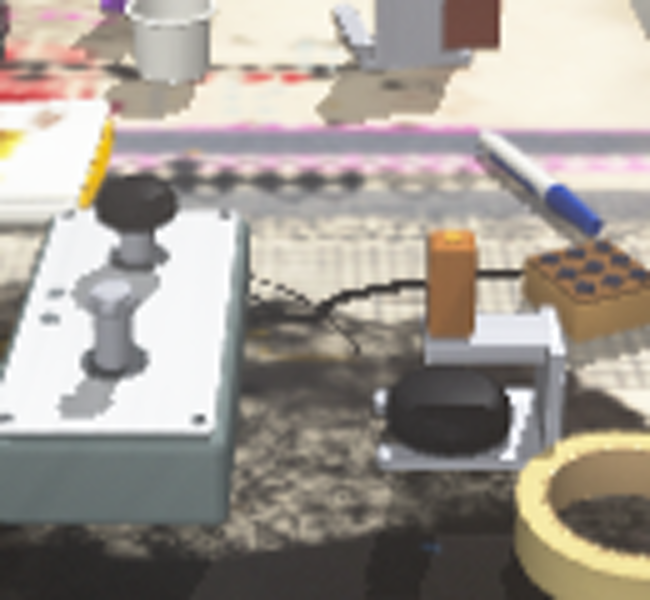

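The puller stands upright on the table with the cap (450,410) flat on its fork, the small cap (137,205) is still on, and the gripper is clear. Handing in.

```bash
python3 -c "
from station import r
print(r.hand_in())"
```

```text
the job is handed in; nothing more can be done
None
```

I pulled the wide cap and stood the puller upright on the table with the cap flat on its fork; the small cap is still on, and the job was handed in at about 26 s (no verdict was returned).

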